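# Peel the top tray off the clinging stack and present it

### The job

Lift the cover plate straight up off its two pins on the tray carrier and lay it flat, centred, on the low two-bar rest. Then take the top tray by the upright lug at its corner and peel it off the stack: raise that corner first, tilting the tray while its opposite end is still down in the stack, until it comes away, so that the trays below stay in the carrier. Finish while still holding the tray by its lug, level and open side up, centred over the rubber-topped work pad and about 15 cm above it; do not put it down. Do not push the tape roll, small bottle, screwdriver or pliers about.

Things in the scene. Friction and masses are not known exactly. Their poses are not given: they have to be found in the camera images.
- carrier: fixed aluminium tray carrier: base plate 190 x 130 x 8 mm, with an upright post (10 x 44 mm, top at 84 mm) at each end, x = +86 and -86 mm, each topped by a pin 7 mm thick (tip at 96 mm). Low lips, up to 13 mm, locate the stack. Origin at the centre of the underside; x from post to post, z up
- cover: loose aluminium cover plate 196 x 124 x 4 mm, about 200 g, lying on the posts, pins through its two 10.5 mm holes. In the middle a black bar handle along its x: 80 mm long, 12 mm wide, 24 to 34 mm above the underside, open beneath. Origin at the centre of the underside, z up; at the start 84 mm above the carrier's origin, axes as the carrier's
- cover_handle (a point): centre of the cover's bar handle, 29 mm above the cover's origin
- top_tray: top tray of the stack, grey formed plastic, about 70 g: 142 x 112 mm over the rim, foot 112 x 82, 22 high. Origin at the centre of its underside, x along the long side, z up; at the start 28 mm above the carrier's origin, axes as the carrier's. Upright lug at one corner (point lug). Pivots, lug end up, about its y axis on the line x = -48 mm of its underside
- lug (a point): centre of the top tray's lug, at (46, 51, 36) mm in the tray's frame; the lug is 24 mm long along the tray's x, 8 mm thick along its y (pinch it across y) and stands 29 mm above the rim, from 22 to 51 mm above the tray's origin
- far_corner (a point): foot corner of the top tray diagonally opposite the lug: (-56, -41, 0) mm in its frame
- lower_trays: rest of the stack: two like trays without lug, one loose piece of 350 g on the carrier's base plate. Origin at the centre of the underside, 8 mm above the carrier's origin. Two sprung clips on its rim, at x = -28, y = +56 and -56 mm, hold the top tray's rim by friction, about 5 N in all; they have let go once the top tray is tilted about 0.3 rad on its pivot line
- cover_rest: fixed rest for the cover: aluminium block 170 x 110 x 22 mm with two straight plastic bars on it along its y, 110 mm apart, bar tops 40 mm above the table. Origin at the centre of the underside; x along the long side. The cover may lie on it any way round, underside on the bars
- work_pad: work pad fixed to the table: flat board 180 x 140 mm with a black rubber top, 30 mm high in all. Origin at the centre of the underside
- tape_roll: bystander: tape roll lying flat, 96 mm across, 24 mm high, origin under its centre
- glue_bottle: bystander: small bottle 27 mm across, 80 mm high, origin under its centre
- pin_driver: bystander: precision screwdriver lying down, 112 x 13 mm, origin under its centre
- pad_pliers: bystander: small pliers lying down, 156 x 51 x 12 mm, origin under its centre

How it is judged (in metres and radians):
On the way, in this order (a step that is already met when the one before it is completed fails the run):
1. the cover lies flat on the rest, let go, with the stack still complete in the carrier (horizontal distance between cover and cover_rest below 0.045 m and z of cover in the frame of cover_rest below 0.046 m and angle between cover's own z axis and vertical below 0.06 rad and contact force between the fingers and cover below 0.1 N and linear speed of cover below 0.03 m/s and z of lower_trays in the frame of carrier below 0.016 m and angle between each of lower_trays, top_tray's own z axis and vertical below 0.08 rad and horizontal distance between lower_trays and carrier below 0.012 m and distance between top_tray and lower_trays below 0.026 m), for 0.2 s.
2. the lug corner of the top tray is raised, tilting it by more than 0.12 rad, while the opposite end is still down in the stack and the lower trays stay put (z of lower_trays in the frame of carrier below 0.016 m and angle between lower_trays's own z axis and vertical below 0.08 rad and horizontal distance between lower_trays and carrier below 0.012 m and angle between top_tray's own z axis and vertical above 0.12 rad and z of lug in the frame of carrier above 0.074 m and z of far_corner in the frame of carrier below 0.038 m and contact force between the fingers and top_tray above 0.5 N), for 0.1 s.
At the end, for the whole second after the job is handed in: top tray held at rest by the gripper, level within 0.25 rad, within 50 mm of the pad centre seen from above, underside 110 to 280 mm above the table; cover flat on the rest within 45 mm of its centre, let go; lower trays still in the carrier (8 mm height, 12 mm sideways, tilt 0.08 rad) (horizontal distance between cover and cover_rest below 0.045 m and z of cover in the frame of cover_rest below 0.046 m and angle between cover's own z axis and vertical below 0.06 rad and contact force between the fingers and cover below 0.1 N and linear speed of each of cover, top_tray below 0.03 m/s and z of lower_trays in the frame of carrier below 0.016 m and angle between lower_trays's own z axis and vertical below 0.08 rad and horizontal distance between lower_trays and carrier below 0.012 m and horizontal distance between top_tray and work_pad below 0.05 m and z of top_tray in the frame of work_pad between 0.11 and 0.28 m and angle between top_tray's own z axis and vertical below 0.25 rad and height (world z) of lug above 0.1 m and contact force between the fingers and top_tray above 1 N); the arm keeps its last pose, push and grip.
It fails at once if the lower trays are lifted 20 mm or more with the top one (z of lower_trays in the frame of carrier above 0.028 m).
It fails at once if a bystander is moved by more than 30 mm (distance of any of tape_roll, glue_bottle, pin_driver, pad_pliers from where it was at the start of the episode above 0.03 m).
It also fails if it takes over 64 s, if anything falls off the work surface, if the arm or the gripper's body presses on something with over 40 N, if the wrist force passes 120 N, or if a joint passes its speed limit or range.

### The arm

A 6-joint arm with a two-finger parallel gripper is mounted at the origin on a cart in front of the work surface, level with it; the furniture and walls round the work are solid. World frame = base frame: x ahead of the robot, y to its left, z up, the work surface at z = 0. Lengths are in m, angles in degrees, forces in N, time in s.
With the tool pointing down it reaches from about 0.35 to 0.875 m from the base axis. Payload 4.2 kg.
Tool frame: the origin (TCP) lies midway between the tips of the shut fingers; the grasp point (between the pads) lies 19 mm behind it; z points along the fingers, y is the line along which they close (so a half turn about z gives the same grasp; the last joint's range is limited). The gripper opens to 87 mm and grips with 3 to 60 N. Pads are 19 mm wide; open, the fingers measure 117 mm over their backs; the gripper's body (75 mm by 190 mm) begins 51 mm behind the grasp point.
Start: joints at [-53.537, 22.042, 0.453, 0, -68.411, -14.817], TCP at [0.231, -0.581, 0.223] pointing down, gripper open.
Joint ranges: [-179.83, 179.83], [-69.29, 118.12], [-61.27, 80.66], [-181.25, 117.63], [-171.15, -9.14], [-177.46, 177.46]. Speed limits (degrees/s): [159.86, 159.86, 180, 180, 180, 180].

### API

Orientations are given as a 3x3 rotation matrix whose columns are the frame's x, y, z axes.
In Python, from station import r, cams gives the robot as it stands.
- The arm moves only by the tool play_rows, never from a script. Its argument "commands" is text: rows parted by semicolons, each of 6 numbers parted by spaces: the shift along the world's x, y, z normalised to -1 to 1, where 1 is 30 mm, then the turn, a rotation vector about the world's x, y, z normalised to -1 to 1, where 1 is 0.15 rad. A call has 1 to 20 rows; each row shifts and turns the commanded pose from where the row before left it; what a row does not reach is not made up. A row lasts 1/10 s, in which the tool goes at most 50 mm and 8.59 degrees, less where a joint would pass 70% of its speed; a pose out of reach is approached as far as the arm can. A call with a number of a shift or a turn outside -1 to 1 is refused whole. A call with a gripper value outside its range is refused whole. "grip" is the finger opening in mm, from 0 to 87, set as the call begins (left out, the last holds). The fingers move at their own pace and stop on an object; the grip force is fixed at half the most. Time passes only in rows, so rows that do not move let the fingers close. It gives the time, the measured TCP pose, the force, the opening and the grip force at its end, in the units of the state.
- r.sense(): the state, without advancing time (a new reading comes with each control period).
- cams.capture(name): name is "scene" or "top" or "wrist"; returns (picture, depth): 420x560x3 uint8, blue, green, red; 420x560 float32, m along the optical axis (not along the pixel's ray), 0 where there is no reading.
- cams.camera_info(name): a dict with "mtx" (3x3 intrinsics, pixels), "R" (3x3) and "t" (3): a world point X has camera coordinates R X + t. Camera axes: x right, y down, z forward; pixel columns grow to the right and rows downward; lengths in m; the calibration is good to about 2 mm. The wrist camera is an equidistant fisheye: a pixel r from the principal point sees the ray r / f radians off the axis. A picture is of the moment at which its call begins: read the wrist's pose just before it. camera_info takes no time and is no camera call; for the wrist camera it gives the pose at the moment of the call.
- r.finish_job(): hands the job in; it is judged then, once.
The state is a dict: "time_s": time; "joints": joint angles; "joint_velocities": joint speeds; "effort": joint torques, N m; "tcp_pos": TCP position; "ee_rot": TCP orientation; "wrist_force": force on the tool from outside, world axes, zero at the start; "moment": the same for the moment, N m; "gripper_width": opening from 0.0 (shut) to 1.0 (fully open); "gripper_force": force on a finger pad.
Only numpy, scipy, OpenCV 4.12 (cv2) and the standard library are available. Lean on these libraries where they do the work, as an engineer would, in place of code of your own. Each camera call takes 0.05 s, during which the arm holds its last target. There are 200 camera calls.

## Working session

There is one attempt and no reset: what is moved stays moved. The work goes in short steps, Python scripts to look and compute and a tool call to move; the robot and the scene stay as the last step left them, time stands still between calls to the robot, and variables do not carry over. Pictures are saved under pics/ and viewed, at most 10 in all, crops included, and the job is handed in when it is done.

Besides the shell and the picture viewer there is one more tool, called after "Emit:" as a command line: name --argument value ..., lists and objects as JSON in quotes. play_rows: Moves the arm, as the interface text tells. Scaled input: -1 to 1 covers 30 mm each way for a shift and 0.15 rad each way for a turn. Its arguments: {"type":"object","properties":{"commands":{"type":"string"},"grip":{"type":"number"}},"required":["commands"]}

```bash
mkdir -p pics
python3 - <<'E'
from station import r,cams
import cv2,numpy as np
for n in("top","scene"):
    p,d=cams.capture(n); cv2.imwrite(f"pics/{n}0.png",p); np.savez(f"{n}0.npz",p=p,d=d)
    i=cams.camera_info(n); print(n,i["mtx"].tolist(),i["R"].tolist(),i["t"].tolist(),(d>0).mean())
s=r.sense();print(s)
E
```

```text
top [[437.8510247029713, 0.0, 282.2717832123471], [0.0, 437.8510247029713, 215.62148721617007], [0.0, 0.0, 1.0]] [[0.022256062017362143, -0.9997321183096646, 0.006352898830448993], [-0.994848443923499, -0.022775061311748588, -0.09878193258505669], [0.09890015837435197, -0.004121674698067711, -0.9950888254177169]] [-0.02612186471461075, 0.5328105363653577, 1.468909111369587] 0.9959268707482993
scene [[423.8814887319225, 0.0, 284.89105419041374], [0.0, 423.8814887319225, 211.07140581463543], [0.0, 0.0, 1.0]] [[-0.5766728742520605, -0.8169353048661286, 0.008068690423647417], [-0.5943438298578817, 0.41272883192994636, -0.6902248352555911], [0.5605388550419431, -0.4028295159953248, -0.7235499796359888]] [0.30298589964588335, 0.3648437250470068, 0.9430921244239735] 0.9960331632653061
{'time_s': 0.1, 'joints': array([-5.35375996e+01,  2.20878841e+01,  3.87866975e-01, -2.51432569e-02,
       -6.84130396e+01, -1.48170896e+01]), 'joint_velocities': array([ 0.01176745, -0.06257876,  0.21769993,  0.1352259 ,  0.01448896,
        0.02890482]), 'effort': array([-1.15779567e-03, -3.91689026e+01,  1.87935913e+01,  4.23205867e+00,
        1.34091714e-02, -7.24280267e-05]), 'tcp_pos': array([ 0.23035541, -0.58041463,  0.22155512]), 'ee_rot': array([[-9.29544717e-01, -3.68708430e-01, -8.44474423e-04],
       [-3.68709380e-01,  9.29542923e-01,  1.82942610e-03],
       [ 1.10450397e-04,  2.01189901e-03, -9.99997970e-01]]), 'wrist_force': array([-0.86542806, -0.94686679, -0.67898108]), 'moment': array([-0.03661215, -0.03133976, -0.01760633]), 'gripper_force': 0.0, 'gripper_width': 1.0045799546736365}
```

View pics/top0.png

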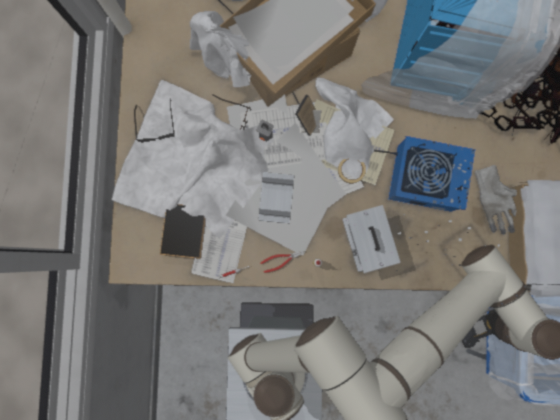

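View pics/scene0.png

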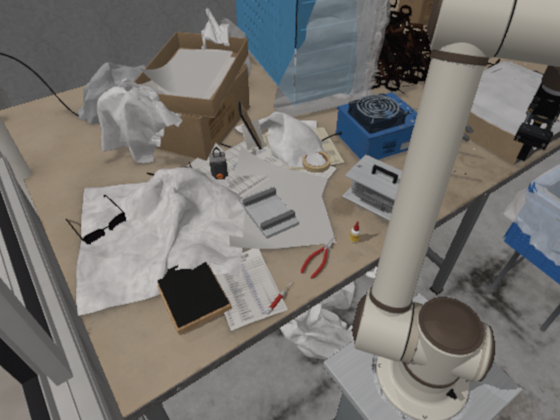

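The top view shows the carrier and cover near (372,240) with the handle at (376,239), the rest at (277,198) and the pad at (183,232). The bottle is near (324,265), the pliers near (277,263), the screwdriver near (237,271) and the tape roll near (351,170). Next I'll measure them.

```bash
cat > h.py <<'E'
import numpy as np,cv2
from station import r,cams
def pts(i,d):
    v,u=np.mgrid[:d.shape[0],:d.shape[1]]; K=i["mtx"]
    c=np.stack([(u-K[0,2])/K[0,0]*d,(v-K[1,2])/K[1,1]*d,d],-1)
    return (c-i["t"])@i["R"]   # R^T(c-t)
def rect(P,m):
    q=P[m][:,:2].astype(np.float32); (c,s,a)=cv2.minAreaRect(q*1000); return np.round(c,1),np.round(s,1),round(a,1)
def big(m):
    n,l,s,c=cv2.connectedComponentsWithStats(m.astype(np.uint8)); return l==1+np.argmax(s[1:,4])
def ray(i,u,v,z):
    K=i["mtx"];d=i["R"].T@np.array([(u-K[0,2])/K[0,0],(v-K[1,2])/K[1,1],1]);o=-i["R"].T@i["t"]
    return o+d*(z-o[2])/d[2]
E
python3 - <<'E'
from h import *
i=cams.camera_info("top");f=np.load("top0.npz");P=pts(i,f["d"]);p=f["p"].astype(int)
def box(u0,v0,u1,v1):
    m=np.zeros(P.shape[:2],bool);m[v0:v1,u0:u1]=1;return m
Z=P[...,2]
b=box(335,195,425,285)
m=big(b&(Z>.075)&(Z<.1)); print("cover",rect(P,m),np.median(Z[m]))
m=big(b&(Z>.105)); print("handle",rect(P,m),np.median(Z[m]),m.sum(),Z[b].max())
m=big(b&(p.max(-1)<60)); print("handle dark",rect(P,m),m.sum(),np.argwhere(m).mean(0))
b=box(245,165,310,230)
m=b&(Z>.033)&(Z<.06); print("bars",rect(P,m),np.median(Z[m]),m.sum())
m=big(b&(Z>.012)&(Z<.06)); print("rest",rect(P,m),m.sum())
b=box(150,195,215,270)
m=big(b&(Z>.018)&(Z<.06)); print("pad",rect(P,m),np.median(Z[m]))
m=big(b&(p.max(-1)<60)); print("pad dark",rect(P,m),np.argwhere(m).mean(0))
for n,B in dict(bottle=(308,250,345,280),pliers=(255,248,300,280),driver=(215,260,258,282)).items():
    m=box(*B)&(p[...,2]-p[...,0]>60)&(p[...,2]-p[...,1]>40); print(n,rect(P,m),Z[m].max(),Z[box(*B)].max())
im=cv2.resize(f["p"][140:290,140:430],None,fx=2.7,fy=2.7,interpolation=2);cv2.imwrite("pics/c1.png",im)
hz=box(140,140,430,290)&(Z>.11);print("tall",Z[hz].max() if hz.any() else 0)
E
```

```text
cover (array([ 459.7, -312.3]), array([196.4, 126.3]), 17.4) 0.0874316136087836
handle (array([ 509.6, -230.4]), array([ 54.2, 506.8]), 23.1) 0.11810269312553066 135 1.5144930463257897
handle dark (array([ 459.6, -309.8]), array([68.4,  4.4]), 18.3) 27 [238.14814815 374.62962963]
bars (array([620. ,  33.5]), array([159.8, 166.2]), 85.7) 0.03878289412981578 342
rest (array([603.4,   8.6]), array([252.8, 196.1]), 79.7) 2131
pad (array([489.5, 326.8]), array([216.1, 219. ]), 1.4) 0.0300465241758896
pad dark (array([463. , 186.8]), array([400.3, 158. ]), 85.6) [233.9369863  181.22534247]
bottle (array([ 378.6, -131.7]), array([0., 0.]), 0.0) 0.0655034139006172 1.5144930463257897
pliers (array([376.5,   4.1]), array([47.4, 99. ]), 21.5) 0.01771516940816821 1.5144930463257897
driver (array([334.4, 164.4]), array([ 5.4, 40.8]), 19.8) 0.019104589498794504 0.019860734044377486
tall 1.5144930463257897
```

View pics/c1.png

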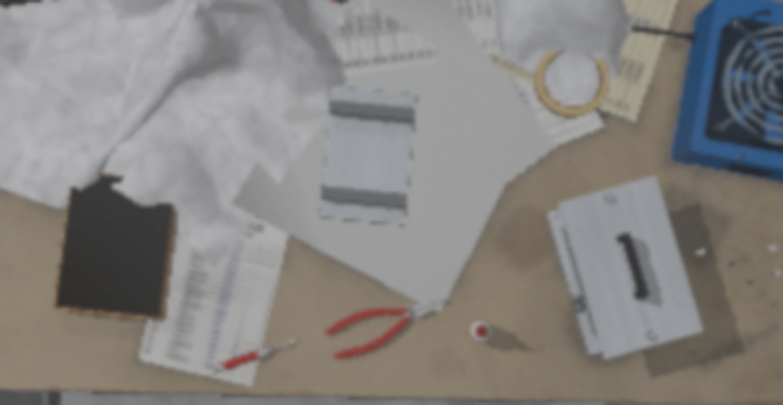

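The crop (offset 140,140, scale 2.7) shows three things:
- **Rest:** corners (332,86), (417,90), (404,226), (318,218).
- **Pad:** its lower edge runs (57,305) to (163,318), its right edge goes up to (175,207), and its far end is under cloth.
- **Handle:** runs from (622,235) to (643,298).

Run:
```python
from h import *
i=cams.camera_info("top")
W=lambda u,v,z:ray(i,140+u/2.7,140+v/2.7,z)
q=[W(*c,.022) for c in((332,86),(417,90),(404,226),(318,218))]
print("rest",np.mean(q,0)); d=(q[0]+q[1]-q[2]-q[3]);print(np.degrees(np.arctan2(d[1],d[0])))
a,b=W(371,108,.04),W(363,198,.04);print("bars",(a+b)/2,np.linalg.norm(a-b))
print("pad",W(117.7,240,.03),"corner",W(57,305,.03),W(163,318,.03),W(175,207,.03))
print("handle",ray(i,374.6,238.1,.118),W(622,235,.118),W(643,298,.118))
print("bottle",W(480,331,.08),"tape",W(572,82,.024))
# lug hint: scene heights
s=r.sense();R=s["ee_rot"];print(s["tcp_pos"],R)
```

```text
rest [0.59665902 0.00812282 0.022     ]
-4.350620056902722
bars [0.59636216 0.00895468 0.04      ] 0.11476966114119355
pad [0.48003818 0.31956342 0.03      ] corner [0.39703386 0.39164001 0.03      ] [0.38382658 0.25876168 0.03      ] [0.52330824 0.24932891 0.03      ]
handle [ 0.45880138 -0.31006584  0.118     ] [ 0.49390951 -0.29646216  0.118     ] [ 0.41997961 -0.32143235  0.118     ]
bottle [ 0.37678213 -0.13299038  0.08      ] tape [ 0.69631493 -0.25128076  0.024     ]
[ 0.23035541 -0.58041463  0.22155512] [[-9.29544717e-01 -3.68708430e-01 -8.44474423e-04]
 [-3.68709380e-01  9.29542923e-01  1.82942610e-03]
 [ 1.10450397e-04  2.01189901e-03 -9.99997970e-01]]
```

Emit:
play_rows --commands "0.4 0.45 0 0 0 0;0.76 0.9 0 0 0 -0.05;0.76 0.9 0 0 0 -0.05;0.76 0.9 0 0 0 -0.05;0.76 0.9 0 0 0 -0.05;0.76 0.9 -0.2 0 0 -0.05;0.76 0.9 -0.3 0 0 -0.05;0.76 0.9 -0.4 0 0 -0.05;0.76 0.9 -0.4 0 0 -0.05;0.76 0.9 -0.4 0 0 -0.05;0.4 0.45 -0.3 0 0 -0.04;0 0 0 0 0 0" --grip 60

```text
time_s: 1.3
tcp_pos: [0.4603, -0.3081, 0.1609]
ee_rot: [[-0.953, -0.303, -0.003], [-0.303, 0.953, 0.002], [0.002, 0.002, -1.0]]
wrist_force: [0.4, 0.4, 1.0]
gripper_width: 0.689
gripper_force: 0.0
```

Run:
```python
from h import *
i=cams.camera_info("wrist");p,d=cams.capture("wrist");cv2.imwrite("pics/w1.png",p);np.savez("w1.npz",p=p,d=d,**i)
s=r.sense();print(s["tcp_pos"],s["ee_rot"].tolist(),i)
```

```text
[ 0.45992163 -0.30929301  0.16177288] [[-0.9532488545449633, -0.3021803966823245, -0.001905037959711741], [-0.3021822409011651, 0.95324986902505, 0.0007618974177461035], [0.0015857467216571486, 0.0013019464804146863, -0.9999978951691333]] {'mtx': array([[325.1922621 ,   0.        , 275.39432156],
       [  0.        , 325.1922621 , 206.80832998],
       [  0.        ,   0.        ,   1.        ]]), 'R': array([[-0.30332266,  0.95288601,  0.00190158],
       [ 0.91624686,  0.29111046,  0.27522061],
       [ 0.26170029,  0.08522297, -0.96137922]]), 't': array([ 0.43249714, -0.34814165,  0.23734948])}
```

View pics/w1.png

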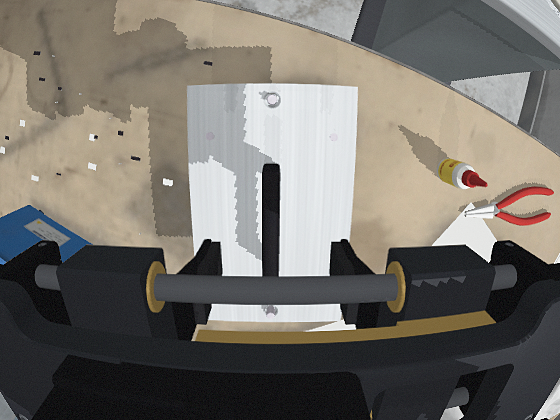

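The wrist view shows the black handle along column 271 between the fingers, with pins at about (271,100) and (269,310). The handle lies well along the tool x axis.

```bash
cat >> h.py <<'E'
def fray(i,u,v,z):
    K=i["mtx"];a=np.array([u-K[0,2],v-K[1,2]]);n=np.hypot(*a);t=n/K[0,0]
    d=i["R"].T@np.r_[a/n*np.sin(t),np.cos(t)];o=-i["R"].T@i["t"]; return o+d*(z-o[2])/d[2]
E
python3 - <<'E'
from h import *
f=np.load("w1.npz");i={k:f[k] for k in("mtx","R","t")}
a,b=fray(i,271,100,.092),fray(i,269,310,.092);print(a,b,(a+b)/2,np.linalg.norm(a-b),np.degrees(np.arctan2(*(b-a)[1::-1])))
p=f["p"]
for v in(175,240): 
    c=np.where(p[v,255:290].max(-1)<70)[0]+255;print(v,c.min(),c.max(),fray(i,c.mean(),v,.118))
E
```

```text
[ 0.37790876 -0.33699277  0.092     ] [ 0.5390288  -0.28815041  0.092     ] [ 0.45846878 -0.31257159  0.092     ] 0.16836045448265485 16.864298731795248
175 262 279 [ 0.42466542 -0.32222671  0.118     ]
240 262 278 [ 0.46733731 -0.30919503  0.118     ]
```

Emit:
play_rows --commands "0 -0.08 -0.4 0 0 0;0 0 -0.7 0 0 0;0 0 -0.7 0 0 0;0 0 -0.4 0 0 0;0 0 0 0 0 0;0 0 0 0 0 0"

```text
time_s: 1.95
tcp_pos: [0.4598, -0.314, 0.0969]
ee_rot: [[-0.954, -0.299, 0.0], [-0.299, 0.954, -0.001], [-0.0, -0.001, -1.0]]
wrist_force: [0.2, -0.2, -0.1]
gripper_width: 0.687
gripper_force: 0.0
```

Emit:
play_rows --commands "0 0 0 0 0 0;0 0 0 0 0 0;0 0 0 0 0 0;0 0 0 0 0 0;0 0 0 0 0 0;0 0 0 0 0 0" --grip 0

```text
time_s: 2.55
tcp_pos: [0.4598, -0.3132, 0.0966]
ee_rot: [[-0.954, -0.3, 0.0], [-0.3, 0.954, -0.0], [-0.0, -0.0, -1.0]]
wrist_force: [0.5, -1.0, -0.5]
gripper_width: 0.232
gripper_force: 0.0
```

Emit:
play_rows --commands "0 0 0 0 0 0;0 0 0 0 0 0;0 0 0 0 0 0;0 0 0 0 0 0;0 0 0.1 0 0 0;0 0 0.3 0 0 0;0 0 0.4 0 0 0;0 0 0.6 0 0 0;0 0 0.8 0 0 0;0 0 0.8 0 0 0;0 0 0.6 0 0 0;0 0 0.2 0 0 0;0 0 0 0 0 0"

```text
time_s: 3.85
tcp_pos: [0.4602, -0.3134, 0.2119]
ee_rot: [[-0.954, -0.3, 0.003], [-0.3, 0.954, -0.001], [-0.002, -0.002, -1.0]]
wrist_force: [0.2, -0.2, -1.7]
gripper_width: 0.135
gripper_force: 30.0
```

Run:
```python
from h import *
s=r.sense();print(s)
p,d=cams.capture("top");cv2.imwrite("pics/t2.png",cv2.resize(p[140:290,140:430],None,fx=2.7,fy=2.7,interpolation=2))
```

```text
{'time_s': 3.85, 'joints': array([-1.75828334e+01,  1.57976550e+01, -1.03299279e+01, -4.44288569e-03,
       -6.37076143e+01, -5.49836114e+01]), 'joint_velocities': array([ 4.37956292e-02,  1.46623854e+00, -2.29210252e+00, -7.16206649e-01,
        6.72312958e-01,  1.84623196e-04]), 'effort': array([-1.28036365e-02, -3.43615758e+01,  1.91156316e+01,  4.41262990e+00,
       -9.70373210e-02,  6.86712519e-05]), 'tcp_pos': array([ 0.46017883, -0.31343478,  0.21194271]), 'ee_rot': array([[-9.54071982e-01, -2.99564715e-01,  2.76296894e-03],
       [-2.99567878e-01,  9.54074652e-01, -8.02626435e-04],
       [-2.39564007e-03, -1.59346014e-03, -9.99995861e-01]]), 'wrist_force': array([ 0.20743671, -0.17113977, -1.7278835 ]), 'moment': array([ 0.01431487, -0.04776167,  0.00191236]), 'gripper_force': 29.996748687699437, 'gripper_width': 0.13451245222729014}
```

Emit:
play_rows --commands "0.15 0.3 0 0 0 -0.1;0.3 0.6 0 0 0 -0.2;0.35 0.9 0 0 0 -0.2;0.35 0.9 0 0 0 -0.2;0.35 0.9 0 0 0 -0.2;0.35 0.9 0 0 0 -0.2;0.35 0.9 0 0 0 -0.2;0.35 0.9 0 0 0 -0.2;0.35 0.9 0 0 0 -0.2;0.35 0.9 -0.3 0 0 -0.2;0.35 0.9 -0.6 0 0 -0.2;0.35 0.9 -0.8 0 0 -0.2;0.35 0.55 -0.8 0 0 -0.16;0.24 0.28 -0.6 0 0 -0.08;0 0 0 0 0 0;0 0 0 0 0 0"

```text
time_s: 5.5
tcp_pos: [0.5953, 0.0083, 0.1166]
ee_rot: [[-0.997, 0.076, -0.003], [0.076, 0.997, -0.001], [0.003, -0.001, -1.0]]
wrist_force: [0.4, -0.7, -1.1]
gripper_width: 0.132
gripper_force: 30.0
```

Run:
```python
from h import *
i=cams.camera_info("wrist");p,d=cams.capture("wrist");cv2.imwrite("pics/w2.png",p)
s=r.sense();print(s["tcp_pos"],s["ee_rot"].tolist(),s["gripper_force"])
```

```text
[0.59581349 0.00810045 0.11771954] [[-0.9970694601839787, 0.076500705552596, -0.00036553848590097494], [0.07650087120399916, 0.9970694069918911, -0.0004629750188991562], [0.0003290493257709657, -0.0004895822648024849, -0.9999998260178585]] 29.99683901667595
```

View pics/w2.png

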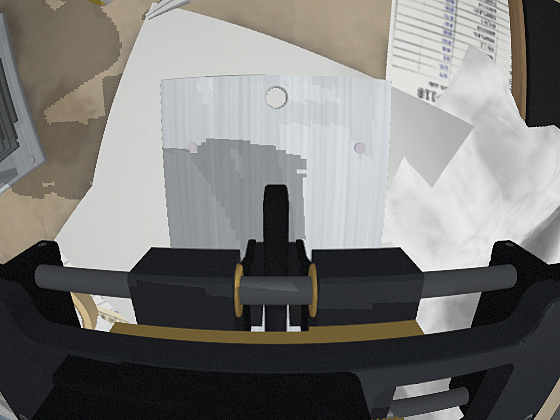

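The cover is held level (front hole at (275,97)) and hides the rest beneath it. Lowering now.

Emit:
play_rows --commands "0.02 0 -0.5 0 0 0;0 0 -0.7 0 0 0;0 0 -0.5 0 0 0;0 0 -0.3 0 0 0;0 0 -0.1 0 0 0;0 0 -0.05 0 0 0;0 0 0 0 0 0;0 0 0 0 0 0"

```text
time_s: 6.35
tcp_pos: [0.5971, 0.0087, 0.0539]
ee_rot: [[-0.997, 0.077, 0.002], [0.077, 0.997, 0.0], [-0.002, 0.0, -1.0]]
wrist_force: [0.2, 0.2, -0.8]
gripper_width: 0.129
gripper_force: 30.0
```

Still about 1 mm above the bars, so I'll lower slightly and release.

Emit:
play_rows --commands "0 0 -0.04 0 0 0;0 0 -0.04 0 0 0;0 0 0 0 0 0;0 0 0 0 0 0"

```text
time_s: 6.75
tcp_pos: [0.5971, 0.0087, 0.0525]
ee_rot: [[-0.997, 0.076, 0.002], [0.076, 0.997, -0.0], [-0.002, 0.0, -1.0]]
wrist_force: [-1.4, 1.1, 6.1]
gripper_width: 0.135
gripper_force: 30.0
```

Emit:
play_rows --commands "0 0 0 0 0 0;0 0 0 0 0 0;0 0 0 0 0 0;0 0 0 0 0 0;0 0 0 0 0 0;0 0 0.2 0 0 0;0 0 0.6 0 0 0;0 0 0.9 0 0 0;0 0 1 0 0 0;0 0 1 0 0 0;0 0 0.8 0 0 0;0 0 0 0 0 0" --grip 50

```text
time_s: 7.95
tcp_pos: [0.5989, 0.0089, 0.1906]
ee_rot: [[-0.997, 0.076, 0.009], [0.076, 0.997, 0.001], [-0.009, 0.002, -1.0]]
wrist_force: [-0.1, 0.2, -0.6]
gripper_width: 0.575
gripper_force: 0.0
```

Run:
```python
from h import *
i=cams.camera_info("top");p,d=cams.capture("top");np.savez("t3.npz",p=p,d=d)
P=pts(i,d);Z=P[...,2]
m=np.zeros(Z.shape,bool);m[160:240,240:315]=1
k=big(m&(Z>.036)&(Z<.055));print("cover",rect(P,k),np.median(Z[k]))
cv2.imwrite("pics/t3.png",np.hstack([cv2.resize(p[190:290,225:425],None,fx=4,fy=4,interpolation=2)]))
m[:]=0;m[195:285,335:425]=1
k=m&(Z>.055)&(Z<.1)
for v,u in np.argwhere(k&(Z>.068))[::3]: print(u,v,P[v,u].round(3)*1000,end=' ')
```

```text
cover (array([548.7,  12.4]), array([123.8,  99.3]), 85.2) 0.04354666139020531
393 195 [ 606. -381.   72.] 394 197 [ 600. -385.   69.] 397 197 [ 598. -391.   83.] 400 198 [ 596. -403.   76.] 404 198 [ 595. -414.   87.] 406 199 [ 594. -424.   72.] 409 199 [ 592. -431.   83.] 412 200 [ 590. -443.   76.] 415 201 [ 587. -452.   80.] 418 201 [ 586. -460.   85.] 418 202 [ 585. -465.   69.] 421 202 [ 584. -473.   76.] 424 202 [ 583. -479.   89.] 368 211 [ 550. -296.   80.] 371 211 [ 550. -306.   80.] 366 212 [ 544. -286.   99.] 369 212 [ 546. -299.   84.] 361 213 [ 543. -274.   75.] 364 213 [ 542. -282.   85.] 367 213 [ 543. -293.   83.] 370 213 [ 542. -301.   88.] 359 214 [ 539. -266.   81.] 362 214 [ 539. -276.   84.] 365 214 [ 539. -286.   82.] 368 214 [ 540. -296.   80.] 361 215 [ 535. -272.   85.] 364 215 [ 536. -282.   84.] 361 216 [ 533. -274.   76.] 351 227 [ 496. -242.   70.] 354 227 [ 496. -251.   78.] 354 228 [ 493. -251.   79.] 354 229 [ 489. -251.   78.] 355 230 [ 486. -254.   80.] 355 231 [ 483. -253.   82.] 355 232 [ 479. -254.   78.] 385 261 [ 387. -351.   85.] 381 262 [ 383. -337.   89.] 384 262 [ 384. -348.   83.] 376 263 [ 380. -326.   68.] 379 263 [ 380. -332.   85.] 382 263 [ 380. -339.   93.] 385 263 [ 380. -351.   84.] 374 264 [ 376. -317.   78.] 377 264 [ 377. -325.   86.] 380 264 [ 377. -334.   91.] 383 264 [ 377. -345.   82.] 374 265 [ 373. -316.   81.] 377 265 [ 373. -325.   86.] 380 265 [ 374. -336.   82.] 374 266 [ 370. -318.   75.] 377 266 [ 370. -325.   85.]
```

View pics/t3.png

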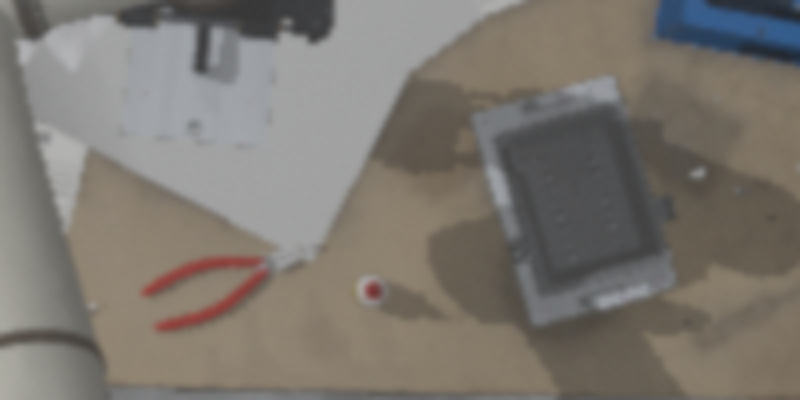

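The top view shows the cover on the rest and the open stack. The lug is at about px (354,230) in the full image, height 78 mm, on the +y, +x corner, so the tray x axis is at +17.4°. The predicted lug position is (0.488,-0.251).

Emit:
play_rows --commands "-0.15 -0.35 0 0 0 0.1;-0.3 -0.7 0 0 0 0.2;-0.34 -0.8 0 0 0 0.24;-0.34 -0.8 0 0 0 0.24;-0.34 -0.8 0 0 0 0.24;-0.34 -0.8 0 0 0 0.24;-0.34 -0.8 0 0 0 0.24;-0.34 -0.8 -0.3 0 0 0.24;-0.34 -0.8 -0.4 0 0 0.24;-0.34 -0.8 -0.4 0 0 0.24;-0.34 -0.8 -0.4 0 0 0.24;-0.2 -0.4 -0.3 0 0 0.08;0 0 0 0 0 0;0 0 0 0 0 0"

```text
time_s: 9.4
tcp_pos: [0.4848, -0.2509, 0.131]
ee_rot: [[-0.954, -0.299, -0.002], [-0.299, 0.954, 0.0], [0.001, 0.001, -1.0]]
wrist_force: [0.5, -0.2, 1.1]
gripper_width: 0.573
gripper_force: 0.0
```

Run:
```python
from h import *
i=cams.camera_info("wrist");p,d=cams.capture("wrist");cv2.imwrite("pics/w4.png",p);np.savez("w4.npz",p=p,d=d,**i)
s=r.sense();print(s["tcp_pos"],s["ee_rot"].tolist())
i=cams.camera_info("top");p,d=cams.capture("top");P=pts(i,d);Z=P[...,2]
m=np.zeros(Z.shape,bool);m[160:240,240:315]=1
k=big(m&(Z>.036)&(Z<.055));print("cover",rect(P,k),np.median(Z[k]))
```

```text
[ 0.48538792 -0.25065081  0.13151657] [[-0.9540474362326319, -0.29965540196766466, -0.0003598465505942214], [-0.2996554311107363, 0.9540474945095923, 2.87368791908749e-05], [0.00033469953891711177, 0.0001352463191694235, -0.9999999348423239]]
cover (array([597.8,   8.9]), array([123.9, 197. ]), 85.5) 0.04365636988616193
```

View pics/w4.png

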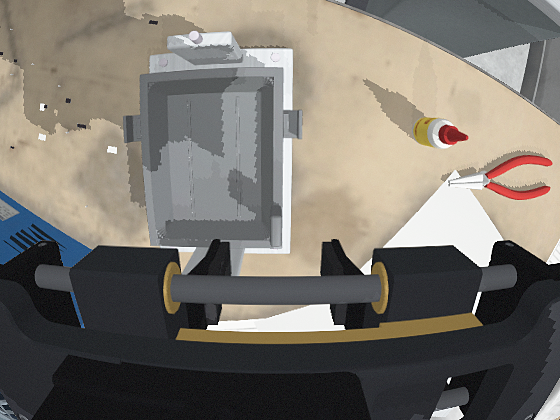

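The cover sits centred on the rest. In the wrist view the lug is the narrow strip at u≈272–282, v≈212–245, between the fingers.

Run:
```python
from h import *
f=np.load("w4.npz");i={k:f[k] for k in("mtx","R","t")};p=f["p"].astype(int)
for v in(215,225,235): print(v,p[v,262:292].mean(-1).astype(int))
ex=np.array([.954,.299,0]);ey=np.array([-.299,.954,0]);tc=np.array([.4854,-.2507,0])
for u,v in((277,213),(277,225),(277,240)):
    q=fray(i,u,v,.079);print(q,(q-tc)@ex,(q-tc)@ey)
```

```text
215 [ 85  89  89  95  90  95  91  93  79  83  90  97  94  95  94  97  95  94
  81  96 200 254 244 243 241 241 240 244 247 142]
225 [100  97  96  92  87  90  91  89  84 115 131 148 149 152 153 157 161 161
 153 126 197 251 245 242 240 240 241 243 238 145]
235 [101  99 103  92 104  87  98 100  77 115 133 148 150 153 158 164 166 166
 146 113 232 247 243 242 239 240 241 242 204 150]
[ 0.47481293 -0.25244289  0.079     ] -0.01062118669561038 0.0015028158541439938
[ 0.48316348 -0.24981128  0.079     ] -0.001867912218824654 0.0015165609360046437
[ 0.4939113  -0.24642266  0.079     ] 0.009398710602585309 0.0015357061395468198
```

Emit:
play_rows --commands "0.04 0.05 -0.4 0 0 0;0 0 -0.7 0 0 0;0 0 -0.7 0 0 0;0 0 -0.5 0 0 0;0 0 -0.25 0 0 0;0 0 0 0 0 0;0 0 0 0 0 0" --grip 50

```text
time_s: 10.2
tcp_pos: [0.4871, -0.2493, 0.0555]
ee_rot: [[-0.954, -0.3, 0.001], [-0.3, 0.954, -0.0], [-0.001, -0.001, -1.0]]
wrist_force: [0.4, 0.3, 1.1]
gripper_width: 0.572
gripper_force: 0.0
```

Emit:
play_rows --commands "0 0 0 0 0 0;0 0 0 0 0 0;0 0 0 0 0 0;0 0 0 0 0 0;0 0 0 0 0 0;0 0 0 0 0 0;0 0 0 0 0 0;0 0 0 0 0 0;0 0 0 0 0 0" --grip 0

```text
time_s: 11.1
tcp_pos: [0.4864, -0.2495, 0.0552]
ee_rot: [[-0.954, -0.299, -0.0], [-0.299, 0.954, -0.0], [0.0, -0.0, -1.0]]
wrist_force: [-0.6, 0.2, 0.9]
gripper_width: 0.091
gripper_force: 30.0
```

Emit:
play_rows --commands "-0.05 -0.02 0.155 0.1 -0.318 0;-0.05 -0.02 0.155 0.1 -0.318 0;-0.065 -0.02 0.147 0.1 -0.318 0;-0.065 -0.02 0.147 0.1 -0.318 0;0 0 0 0 0 0;0 0 0 0 0 0;0 0 0 0 0 0"

```text
time_s: 11.8
tcp_pos: [0.4792, -0.2518, 0.073]
ee_rot: [[-0.935, -0.3, 0.187], [-0.294, 0.954, 0.06], [-0.196, 0.001, -0.981]]
wrist_force: [-2.2, -0.9, 2.5]
gripper_width: 0.091
gripper_force: 30.0
```

Run:
```python
from h import *
i=cams.camera_info("wrist");p,d=cams.capture("wrist");cv2.imwrite("pics/w5.png",p)
s=r.sense();print(s["tcp_pos"],s["ee_rot"].round(3).tolist(),s["wrist_force"],s["gripper_force"])
```

```text
[ 0.47919008 -0.2517363   0.07291443] [[-0.935, -0.3, 0.187], [-0.294, 0.954, 0.06], [-0.197, 0.001, -0.98]] [-2.00298926 -1.4164535   1.90374938] 30.00060493592173
```

View pics/w5.png

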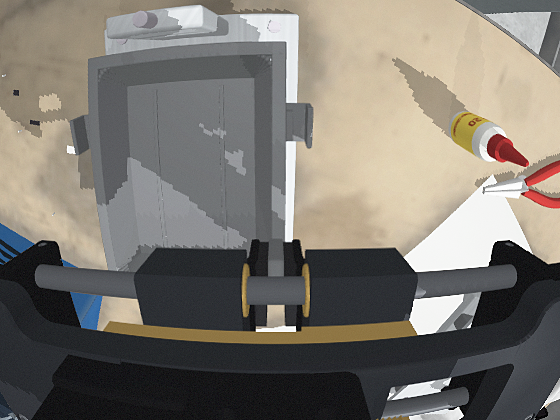

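The lug is firmly held and the tray is tilting with its far end (top left, row 60) still down. Continuing the peel.

Emit:
play_rows --commands "-0.08 -0.025 0.142 0.1 -0.318 0;-0.08 -0.025 0.142 0.1 -0.318 0;-0.09 -0.028 0.132 0.1 -0.318 0;-0.09 -0.028 0.132 0.1 -0.318 0;0 0 0 0 0 0;0 0 0 0 0 0"

```text
time_s: 12.45
tcp_pos: [0.4715, -0.2556, 0.091]
ee_rot: [[-0.878, -0.3, 0.374], [-0.277, 0.954, 0.115], [-0.391, -0.003, -0.92]]
wrist_force: [4.5, 2.8, 4.4]
gripper_width: 0.091
gripper_force: 30.0
```

Emit:
play_rows --commands "0 0 0.1 0 0 0;0 0 0.2 0 0 0;0 0 0.3 0 0 0;0 0 0.5 0 0 0;0 0 0.7 0 0 0;0 0 0.8 0 0 0;0 0 0.8 0 0 0;0 0 0.6 0 0 0;0 0 0.3 0 0 0;0 0 0 0 0 0"

```text
time_s: 13.45
tcp_pos: [0.4696, -0.2552, 0.2205]
ee_rot: [[-0.878, -0.3, 0.374], [-0.277, 0.954, 0.115], [-0.391, -0.002, -0.92]]
wrist_force: [-0.2, 0.8, -0.9]
gripper_width: 0.089
gripper_force: 30.0
```

Run:
```python
from h import *
s=r.sense();print(s["tcp_pos"],s["wrist_force"],s["gripper_force"],s["joints"])
i=cams.camera_info("top");p,d=cams.capture("top");q,_=cams.capture("scene")
cv2.imwrite("pics/t6.png",np.hstack([cv2.resize(p[190:290,320:420],(400,400),interpolation=2),cv2.resize(q[120:260,300:440],(400,400),interpolation=2)]))
```

```text
[ 0.46963708 -0.25522046  0.22053926] [-0.20136597  0.84573639 -0.93148473] 29.99992320779711 [-20.00130781   7.00209386 -17.17846413 -18.37682834 -48.5874915
 -42.40702673]
```

View pics/t6.png

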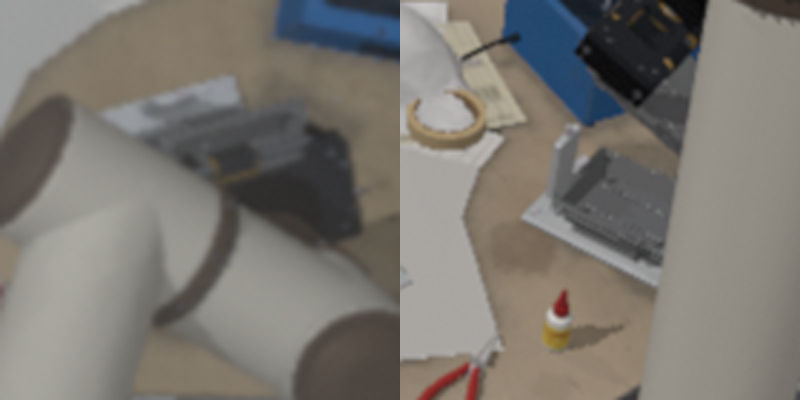

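The scene crop (right half) shows the lower trays still seated beside the bare post and the top tray hanging from the gripper. I'll level it, carry it to the pad, and check the clutter height near the pad.

Run:
```python
from h import *
i=cams.camera_info("top");P=pts(i,np.load("top0.npz")["d"])
for y in np.arange(-.2,.5,.1):
    m=(P[...,0]>.34)&(P[...,0]<.66)&(P[...,1]>y)&(P[...,1]<y+.1)&(P[...,2]<.6);print(round(y,1),np.percentile(P[...,2][m],99.5))
```

```text
-0.2 0.0546987362610121
-0.1 0.04317349571602868
0.0 0.04362688432779163
0.1 0.03181537972527182
0.2 0.06742731772646025
0.3 0.056928557063892354
0.4 0.029364889260291405
```

Emit:
play_rows --commands "0 0 0.1 -0.1 0.318 0;0 0.1 0.1 -0.1 0.318 0;0 0.3 0.1 -0.1 0.318 0;0 0.4 0.1 -0.1 0.318 0;0 0.5 0 -0.1 0.318 0;0 0.6 0 -0.1 0.318 0;0.05 0.7 0 -0.1 0.318 0;0.05 0.8 0 -0.1 0.318 0;0.05 0.8 0 0 0 0;0.05 0.8 0 0 0 0;0.05 0.8 0 0 0 0;0.05 0.8 0 0 0 0;0.05 0.8 0 0 0 0;0.05 0.6 0 0 0 0;0 0.4 0 0 0 0;0 0.2 0 0 0 0;0 0 0 0 0 0;0 0 0 0 0 0"

```text
time_s: 15.35
tcp_pos: [0.4812, 0.0026, 0.2305]
ee_rot: [[-0.954, -0.299, -0.001], [-0.299, 0.954, -0.0], [0.001, -0.0, -1.0]]
wrist_force: [0.3, 0.7, -0.6]
gripper_width: 0.091
gripper_force: 30.0
```

Emit:
play_rows --commands "0.04 0.25 0 0 0 0;0.04 0.5 0 0 0 0;0.05 0.8 0 0 0 0;0.05 0.9 0 0 0 0;0.05 0.9 0 0 0 0;0.05 0.9 0 0 0 0;0.05 0.9 0 0 0 0;0.05 0.9 0 0 0 0;0.05 0.9 0 0 0 0;0.05 0.9 0 0 0 0;0.05 0.9 0 0 0 0;0.05 0.9 -0.1 0 0 0;0.05 0.9 -0.1 0 0 0;0.05 0.9 -0.1 0 0 0;0.05 0.6 -0.1 0 0 0;0 0.35 -0.1 0 0 0;0 0.15 -0.1 0 0 0;0 0 -0.1 0 0 0;0 0 0 0 0 0;0 0 0 0 0 0"

```text
time_s: 17.35
tcp_pos: [0.5034, 0.3787, 0.21]
ee_rot: [[-0.954, -0.299, 0.0], [-0.299, 0.954, -0.0], [-0.0, -0.0, -1.0]]
wrist_force: [-0.3, -0.3, -0.3]
gripper_width: 0.088
gripper_force: 30.0
```

Run:
```python
from h import *
s=r.sense();print(s["tcp_pos"],s["ee_rot"].round(3).tolist(),s["gripper_force"])
q,_=cams.capture("scene");i=cams.camera_info("top");p,d=cams.capture("top")
cv2.imwrite("pics/f.png",np.hstack([cv2.resize(p[140:290,140:430],(400,207)),np.zeros((207,1,3),np.uint8)]) if 0 else np.vstack([cv2.resize(q[100:340,50:450],(600,360)),cv2.resize(p[170:285,140:430],(600,238))]))
P=pts(i,d);Z=P[...,2]
m=np.zeros(Z.shape,bool);m[195:285,335:425]=1;k=big(m&(Z>.04)&(Z<.075));print("stack",rect(P,k))
k=np.zeros_like(m);k[170:285,120:240]=1;k=k&(Z>.15)&(Z<.215);print("tray",rect(P,big(k)),np.median(Z[k]))
```

```text
[0.50337814 0.37865893 0.20997819] [[-0.954, -0.299, 0.0], [-0.299, 0.954, -0.0], [-0.0, -0.0, -1.0]] 29.99987726099789
stack (array([ 591. , -434.3]), array([112.4,   9.5]), 74.6)
tray (array([475.9, 316.8]), array([141.7, 113.8]), 17.7) 0.18891086964517345
```

View pics/f.png

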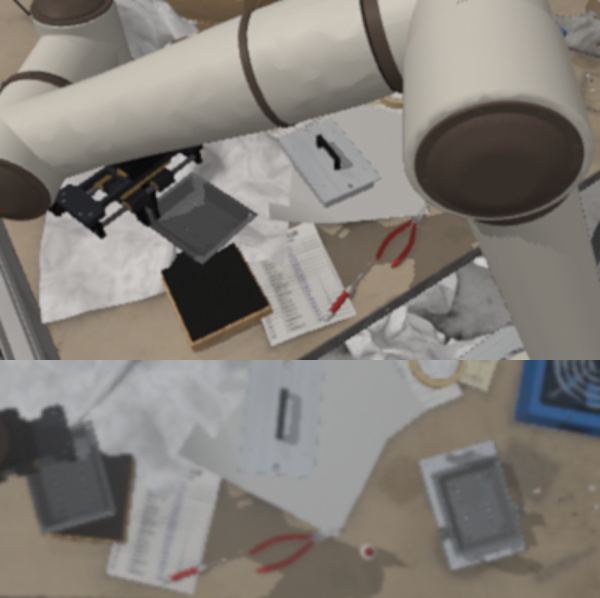

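Tray measured level at (0.476,0.317), z≈0.19. The cover is on the rest and the lower trays are in the carrier. Since cloth hid the pad's far edge in the top view, I'll check its centre from the scene view.

Run:
```python
from h import *
i=cams.camera_info("scene");p=np.load("scene0.npz")["p"].astype(int)
m=np.zeros(p.shape[:2],bool);m[245:335,145:245]=1
k=big(m&(p.max(-1)<55))
w=np.array([ray(i,u,v,.03) for v,u in np.argwhere(k)]);print(cv2.minAreaRect((w[:,:2]*1000).astype(np.float32)))
```

```text
((477.016357421875, 322.3844299316406), (129.35984802246094, 169.68666076660156), 85.14679718017578)
```

The pad centre is (0.477,0.322), so the tray is about 6 mm off. Handing in.

```bash
python3 -c "
from station import r
print(r.finish_job())"
```

```text
the job is handed in; nothing more can be done
None
```

I handed the job in: the cover lies centred on the rest, the lower trays are still in the carrier, and the top tray is held level by its lug, about 6 mm off the pad centre and roughly 15 cm above it; the hand-in returned no verdict.

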